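# Drying cassette from the hooks into its holder

### The arm

A 6-joint arm with a two-finger parallel gripper is mounted at the origin on a cart in front of the work surface, level with it; the furniture and walls round the work are solid. World frame = base frame: x ahead of the robot, y to its left, z up, the work surface at z = 0. Lengths are in m, angles in rad, forces in N, time in s.
With the tool pointing down it reaches from about 0.275 to 0.75 m from the base axis. Payload 10.2 kg.
Tool frame: the origin (TCP) lies at the very end of the fingers, on their centre line; the grasp point (between the pads) lies 19 mm behind it; z points along the fingers, y is the direction in which the jaws open and shut (so a half turn about z gives the same grasp; the last joint's range is limited). The gripper opens to 88 mm and grips with 3 to 60 N. Pads are 18 mm wide; open, the fingers measure 123 mm over their backs; the gripper's body (75 mm by 187 mm) begins 45 mm behind the grasp point.
Start: joints at [0.932, 0.313, 1.498, -0, 1.331, -0.223], TCP at [0.212, 0.48, 0.239] pointing down, gripper open.
Joint ranges: [-2.94, 2.94], [-0.97, 2.17], [0.19, 2.56], [-1.23, 4.37], [0.02, 3.11], [-2.88, 2.88]. Speed limits (rad/s): [2.39, 2.39, 3.01, 3.14, 3.14, 3.14].

### API

Orientations are given as a 3x3 rotation matrix whose columns are the frame's x, y, z axes.
In Python, from bench import arm gives the robot as it stands.
- The arm moves only by the shell command python3 -m crank 'ROWS' [FORCE]. ROWS is JSON, a list of rows, each an object of numbers: "dx", "dy", "dz": the shift along the tool's x, y, z in cm; "rx", "ry", "rz": the turn, a rotation vector about the tool's x, y, z in degrees; "grip": the opening, from 0 (shut) to 1 (fully open). A call has 1 to 5 rows; each row is the pose to reach, as a shift and turn from the pose measured when the call began, along the tool's axes at that moment; what a row does not reach only later rows make up. A row lasts 1/12 s, in which the tool goes at most 41.7 mm and 7.16 degrees, less where a joint would pass 70% of its speed; a pose out of reach is approached as far as the arm can. A call with a gripper value outside its range is refused whole. The fingers move at their own pace and stop on an object; FORCE is the grip in N (left out, the last holds). Time passes only in rows, so rows that repeat a pose let the fingers close. It gives the time, the measured TCP pose, the force and the opening at its end, in the units of the state.
- arm.get_state(): the state, without advancing time (a new reading comes with each control period).
- arm.get_image(name): name is "side" or "top"; returns (picture, depth): 480x640x3 uint8, red, green, blue; 480x640 float32, m along the optical axis (not along the pixel's ray), 0 where there is no reading.
- arm.get_calibration(name): a dict with "K" (3x3 intrinsics, pixels), "T" (4x4, takes a point from camera to world coordinates). Camera axes: x right, y down, z forward; pixel columns grow to the right and rows downward; lengths in m; the calibration is good to about 2 mm. A picture is of the moment at which its call begins. get_calibration takes no time and is no camera call.
- arm.finish_job(): hands the job in, once; it reports no verdict.
Trained networks look in the newest picture that a camera, given by its name, has taken for a name from the list of things; names that differ only in an ending like _2 or _b are one class to them, and where a whole thing is asked for, a point or a joint stands for the part that bears it (a point fixed in the world has none). Each returns a list of dicts, best first, with "p" (0 to 1); they miss things now and then, are a little off and sometimes report something else, mostly with a low value. They report only what shows in the picture. A call takes as long as a camera call.
- arm.trace(camera, query): "pixels" (480x640 bool, what is visible of it) and "rect" ([left, top, right, bottom] in pixels, round what is visible of it).
- arm.tip_of(camera, query): "position" ([column, row] in pixels: a listed point, or the origin of a listed thing).
The state is a dict: "time": time; "qpos": joint angles; "joint_vel": joint speeds; "joint_torque": joint torques, N m; "position": TCP position; "orientation": TCP orientation; "ft_force": force on the tool from outside, world axes, zero at the start; "moment": the same for the moment, N m; "gripper_width": opening from 0.0 (shut) to 1.0 (fully open).
Only numpy, scipy, OpenCV 4.12 (cv2) and the standard library are available. Lean on these libraries where they do the work, as an engineer would, in place of code of your own. Each camera call takes 0.05 s, during which the arm holds its last target.

### The job

Lift the blue drying cassette up and off the two hooks of the stand, stand it upright on the open bench and let go of it there. Then take it anew by the two ends of its T-shaped top, and lower it fully home between the two metal sheets of the grey holder. Keep the cassette upright all the way and leave the bottles, the vial and the roll of tape where they are.

Things in the scene. Friction and masses are not known exactly. Their poses are not given: they have to be found in the camera images.
- cassette_center (a point): centre (half-way up) of the loose blue cassette, 0.10 to 0.21 kg, T-shaped seen from front or back (both alike): 24 mm thick (its x), 62 mm wide (y), 86 mm tall (z, up). The lower body is 40 mm wide; the T top, 62 mm wide with flat ends, spans 23 to 43 mm above this point. It hangs with the undersides of the T's arms on two hook pegs, one either side of the body
- hook_place (a point): point of the fixed stand half-way between its two pegs, level with their upper sides, 166 mm above the bench. The cassette hangs centred here, its centre 23 mm below, axes along the stand's. Pegs: 6 mm steel rods along the stand's x, 25.5 mm to either side in y, running back (+x) 75 mm to uprights no higher than they. A white plate 14 mm high below reaches 40 mm forward, 110 mm back, 50 mm aside
- hook_tips (a point): point of the stand half-way between the upturned free ends of the pegs, level with their tops: 21.5 mm in the stand's -x from the hanging point and 12 mm above it, in front of the cassette. The cassette must be raised more than 12 mm before it goes out in the stand's -x direction
- holder_seat (a point): centre of the slot floor of the fixed holder, 12 mm above the bench, on a grey base 86 x 90 mm. Two upright aluminium sheets leave a slot 28 mm wide (holder x) for the cassette's thickness; lips 18 mm high at the slot's ends leave 45 mm (y) for the 40 mm wide body. The seated cassette has its x along the holder's x, either way round, and its centre 43 mm above this point
- holder_mouth (a point): centre of the slot's mouth, 90 mm above its floor. The sheets are 36 mm wide (y); their top 10 mm flares out to about 37 mm (x). They stand 4 mm above the seated cassette's top, so fingers cannot get in front of or behind it; the ends of its T reach out 13 mm beyond the sheets at either end (y) and can be held there, top open above
- cassette: the same cassette, origin at the centre of its underside
- wash_bottle: bystander: wash bottle with a red cap, 70 x 69 x 164 mm, origin at the centre of its underside
- purple_dropper: bystander: dropper bottle with purple content and a red teat, 40 x 40 x 115 mm, origin at the centre of its underside
- yellow_vial: bystander: small vial with a black cap and yellow content, 23 x 23 x 52 mm, origin at the centre of its underside
- roll_of_tape: bystander: roll of beige tape lying flat, 68 x 68 x 19 mm, origin at the centre of its underside

How it is judged:
On the way, in this order (a step that is already met when the one before it is completed fails the run):
1. the cassette is off the hooks, more than 45 mm aside of its hanging place (horizontal distance between cassette_center and hook_place above 0.045 m), for 0.1 s.
2. the cassette stands upright on the open bench (outside the holder and off the stand's plate), let go and at rest (height (world z) of cassette_center between 0.039 and 0.047 m and angle between cassette_center's own z axis and vertical below 0.08 rad and contact force between cassette and the fingers below 0.1 N and linear speed of cassette below 0.02 m/s and horizontal distance between cassette_center and holder_seat above 0.06 m), for 0.2 s.
At the end, for the whole second after the job is handed in: The cassette stands upright (within 0.08 rad) on the floor of the holder's slot: its centre within 6 mm of the slot's centre seen from above and 43 mm (within 4 mm) above the slot floor, its x along the holder's x either way round (within 0.2 rad), let go and at rest (horizontal distance between cassette_center and holder_seat below 0.006 m and z of cassette_center in the frame of holder_seat between 0.039 and 0.047 m and angle between the x axis of cassette_center and the x axis of holder_seat, either way round below 0.2 rad and angle between cassette_center's own z axis and vertical below 0.08 rad and linear speed of cassette below 0.02 m/s and contact force between cassette and the fingers below 0.1 N); the robot touches nothing.
It fails at once if the cassette is tipped more than 0.5 rad (angle between cassette_center's own z axis and vertical above 0.5 rad).
It fails at once if a bystander (wash bottle, purple dropper bottle, yellow vial or roll of tape) is moved more than 25 mm (distance of any of wash_bottle, purple_dropper, yellow_vial, roll_of_tape from where it was at the start of the episode above 0.025 m).
It also fails if it takes over 56 s, if anything falls off the work surface, if the arm or the gripper's body presses on something with over 40 N, if the wrist force passes 120 N, or if a joint passes its speed limit or range.

## Working session

There is one attempt and no reset: what is moved stays moved. The work goes in short steps, Python scripts to look and compute and a shell command to move; the robot and the scene stay as the last step left them, time stands still between calls to the robot, and variables do not carry over. Pictures are saved under pics/ and viewed, and the job is handed in when it is done.

```bash
ls; mkdir -p pics; python3 - <<'E'
from bench import arm
import cv2,numpy as np
print(arm.get_state())
for n in("side","top"):
    im,d=arm.get_image(n); c=arm.get_calibration(n); print(n,np.round(c["K"],1).tolist(),np.round(c["T"],3).tolist())
    cv2.imwrite(f"pics/{n}0.png",im[:,:,::-1])
E
```

```text
pics
{'time': 0.0, 'qpos': array([ 9.31586186e-01,  3.13450778e-01,  1.49841623e+00, -5.87381620e-06,
        1.33099669e+00, -2.23382956e-01]), 'joint_vel': array([-0.0001113 , -0.00050816, -0.00021693, -0.00038779,  0.00035286,
        0.00132122]), 'joint_torque': array([-1.92955627e-04, -4.02218843e+01, -2.52270502e+01,  6.94304821e-02,
        3.52084951e-02, -1.35308760e-04]), 'position': array([0.2119299 , 0.48006194, 0.23816852]), 'orientation': array([[-9.14782956e-01,  4.03945016e-01, -7.53673643e-04],
       [ 4.03945625e-01,  9.14782425e-01, -1.02349762e-03],
       [ 2.76010641e-04, -1.24072135e-03, -9.99999192e-01]]), 'ft_force': array([-0.43901334,  0.93163087, -0.73950154]), 'moment': array([ 0.01237919, -0.04109858,  0.02733062]), 'gripper_width': 1.0011631457980357}
side [[470.1, 0.0, 321.4], [0.0, 470.1, 238.6], [0.0, 0.0, 1.0]] [[-0.961, -0.17, 0.22, 0.389], [-0.278, 0.617, -0.737, 0.755], [-0.01, -0.769, -0.64, 0.743], [0.0, 0.0, 0.0, 1.0]]
top [[571.1, 0.0, 325.5], [0.0, 571.1, 242.5], [0.0, 0.0, 1.0]] [[-0.002, -0.994, 0.11, 0.436], [-1.0, 0.002, 0.0, 0.032], [-0.0, -0.11, -0.994, 1.496], [0.0, 0.0, 0.0, 1.0]]
```

View pics/side0.png

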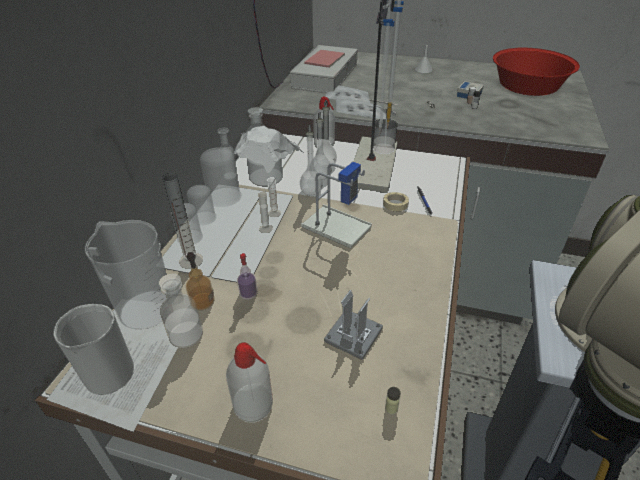

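View pics/top0.png

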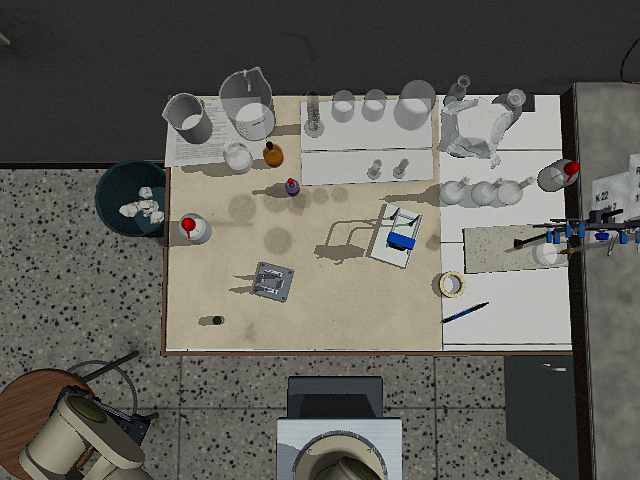

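```bash
cat > h.py <<'E'
from bench import arm
import cv2,numpy as np
def cal(n):
    c=arm.get_calibration(n); return np.array(c["K"]),np.array(c["T"])
def ray(n,uv):
    K,T=cal(n); d=T[:3,:3]@np.linalg.inv(K)@np.array([uv[0],uv[1],1.]); return T[:3,3],d
def atz(n,uv,z):
    o,d=ray(n,uv); return o+d*(z-o[2])/d[2]
def cloud(n,dep):
    K,T=cal(n); v,u=np.mgrid[:480,:640]
    P=np.stack([(u-K[0,2])/K[0,0]*dep,(v-K[1,2])/K[1,1]*dep,dep],-1)
    return P@T[:3,:3].T+T[:3,3]
def proj(n,p):
    K,T=cal(n); q=K@(T[:3,:3].T@(np.asarray(p)-T[:3,3])); return q[:2]/q[2]
def tri(u1,u2):
    A=np.zeros((3,3));b=np.zeros(3)
    for n,u in(("top",u1),("side",u2)):
        o,d=ray(n,u); d=d/np.linalg.norm(d); M=np.eye(3)-np.outer(d,d); A+=M;b+=M@o
    return np.linalg.solve(A,b)
E
python3 - <<'E'
from h import *
np.set_printoptions(precision=4,suppress=True)
Z={"cassette_center":.143,"hook_place":.166,"hook_tips":.178,"holder_seat":.012,"holder_mouth":.102,"yellow_vial":0,"purple_dropper":0,"wash_bottle":0,"roll_of_tape":0}
for n in("top","side"):
    im,d=arm.get_image(n); np.savez(f"d_{n}0.npz",im=im,d=d)
    for q in Z:
        r=arm.tip_of(n,q)
        for x in r[:2]: print(n,q,round(x["p"],2),np.round(x["position"],1),atz(n,x["position"],Z[q]))
print(arm.get_state()["time"])
E
```

```text
top cassette_center 0.7 [268.6 278.9] [0.4995 0.1665 0.143 ]
top hook_place 0.6 [401.7 240.7] [ 0.5874 -0.147   0.166 ]
top hook_tips 0.91 [399.5 247.2] [ 0.5709 -0.1401  0.178 ]
top hook_tips 0.43 [450.6 285.4] [ 0.4822 -0.2564  0.178 ]
top holder_seat 0.69 [272.8 279.3] [0.5046 0.1686 0.012 ]
top holder_mouth 0.8 [268.4 278.7] [0.5019 0.171  0.102 ]
top holder_mouth 0.44 [222.3 320.8] [0.4003 0.2816 0.102 ]
top yellow_vial 0.53 [220.9 321.6] [0.3956 0.3035 0.    ]
top purple_dropper 0.61 [292.5 189.7] [0.7435 0.1193 0.    ]
top purple_dropper 0.17 [400.3 241.4] [ 0.6044 -0.1656  0.    ]
top wash_bottle 0.85 [197.  233.8] [0.6255 0.3709 0.    ]
top roll_of_tape 0.66 [450.4 284.1] [ 0.4919 -0.2948  0.    ]
side cassette_center 0.86 [348.  185.4] [ 0.5892 -0.1355  0.143 ]
side hook_place 0.96 [349.1 173.7] [ 0.5905 -0.1492  0.166 ]
side hook_tips 0.61 [358.  176.5] [ 0.5645 -0.1242  0.178 ]
side hook_tips 0.22 [246.1 292.8] [0.6641 0.2729 0.178 ]
side holder_seat 0.89 [353.1 328.4] [0.5027 0.1637 0.012 ]
side holder_mouth 0.68 [352.6 297.4] [0.5063 0.1658 0.102 ]
side yellow_vial 0.62 [390.2 406.7] [0.404 0.304 0.   ]
side purple_dropper 0.94 [252.  295.1] [0.7358 0.1237 0.    ]
side wash_bottle 0.62 [250.5 407.3] [0.6357 0.3707 0.    ]
side roll_of_tape 0.63 [395.7 202.1] [ 0.4926 -0.3022  0.    ]
1.1
```

```bash
python3 - <<'E'
from h import *
a=np.load("d_top0.npz");b=np.load("d_side0.npz")
o=np.hstack([cv2.resize(a["im"][190:310,240:440],None,fx=2,fy=2,interpolation=2)]) if 0 else None
x=cv2.resize(a["im"][195:310,240:430],None,fx=4,fy=4,interpolation=cv2.INTER_CUBIC)
y=cv2.resize(b["im"][150:370,290:400],None,fx=2.7,fy=2.7,interpolation=cv2.INTER_CUBIC)
cv2.imwrite("pics/zt.png",x[:,:,::-1]);cv2.imwrite("pics/zs.png",y[:,:,::-1])
E
```

```text
(no output)
```

View pics/zt.png

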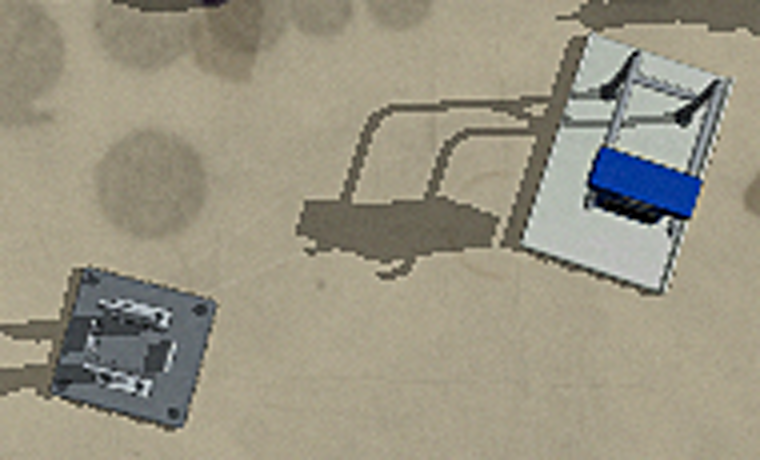

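View pics/zs.png

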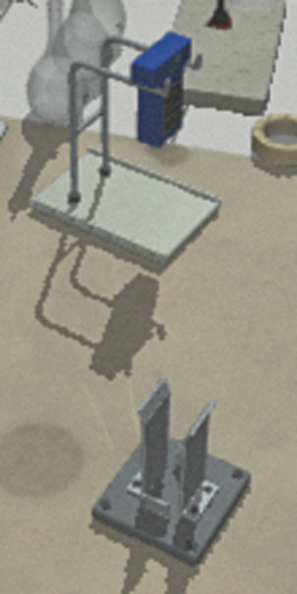

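```bash
cat > fit.py <<'E'
from h import *
def rect(P):
    (c,wh,a)=cv2.minAreaRect(P[:,:2].astype(np.float32)); return np.round(c,4),np.round(wh,4),round(a,1)
E
python3 - <<'E'
from fit import *
a=np.load("d_top0.npz");b=np.load("d_side0.npz")
for nm,s in(("top",a),("side",b)):
    C=cloud(nm,s["d"]); im=s["im"].astype(int)
    blue=(im[...,2]>im[...,0]+50)&(im[...,2]>80)
    near=np.hypot(C[...,0]-.588,C[...,1]+.147)<.09
    m=blue&near&(C[...,2]>.08)
    print(nm,"blue",m.sum(),np.percentile(C[...,2][m],[2,50,98]))
    m2=m&(C[...,2]>.18); print(" top",m2.sum(),rect(C[m2]),np.median(C[...,2][m2]))
    # PCA direction
    P=C[m2][:,:2]; ev,V=np.linalg.eigh(np.cov(P.T)); print(" dir",np.degrees(np.arctan2(V[1,1],V[0,1])))
    n2=np.hypot(C[...,0]-.62,C[...,1]+.155)<.13
    g=n2&(C[...,2]>.008)&(C[...,2]<.022); print(" plate",g.sum(),rect(C[g]))
    n3=np.hypot(C[...,0]-.503,C[...,1]-.167)<.09
    h=n3&(C[...,2]>.006)&(C[...,2]<.03); print(" base",h.sum(),rect(C[h]))
    h=n3&(C[...,2]>.06); print(" sheets",h.sum(),rect(C[h]),C[...,2][h].max())
    h=n3&(C[...,2]>.094)
    print(np.round(C[h][:],3)[:40].tolist() if nm=="top" else "")
    print(" bench z",np.median(C[...,2][(np.hypot(C[...,0]-.45,C[...,1]-0)<.03)]))
E
```

```text
top blue 263 [0.17951106 0.18592808 0.19096923]
 top 254 (array([ 0.5872, -0.1434]), array([0.0609, 0.024 ]), 71.1) 0.185987879104071
 dir 71.45202450796461
 plate 1217 (array([ 0.6267, -0.1502]), array([0.2174, 0.2466]), 78.4)
 base 1064 (array([0.5056, 0.1676]), array([0.172 , 0.1669]), 77.2)
 sheets 96 (array([0.499 , 0.1679]), array([0.0347, 0.0425]), 75.6) 0.10589265627567324
[[0.523, 0.18, 0.102], [0.523, 0.177, 0.103], [0.521, 0.18, 0.097], [0.521, 0.178, 0.097], [0.521, 0.175, 0.101], [0.521, 0.173, 0.097], [0.521, 0.17, 0.095], [0.521, 0.167, 0.105], [0.519, 0.18, 0.095], [0.518, 0.177, 0.102], [0.518, 0.175, 0.102], [0.518, 0.17, 0.099], [0.518, 0.167, 0.103], [0.519, 0.166, 0.094], [0.518, 0.163, 0.099], [0.518, 0.16, 0.105], [0.518, 0.158, 0.101], [0.516, 0.173, 0.097], [0.516, 0.17, 0.097], [0.516, 0.168, 0.1], [0.516, 0.162, 0.102], [0.516, 0.16, 0.102], [0.516, 0.157, 0.102], [0.516, 0.155, 0.099], [0.516, 0.153, 0.098], [0.516, 0.15, 0.102], [0.516, 0.147, 0.106], [0.514, 0.163, 0.096], [0.514, 0.16, 0.097], [0.514, 0.155, 0.097], [0.514, 0.153, 0.099], [0.513, 0.15, 0.1], [0.514, 0.148, 0.098], [0.511, 0.153, 0.097], [0.511, 0.151, 0.094], [0.511, 0.148, 0.097], [0.487, 0.189, 0.102], [0.487, 0.187, 0.099], [0.487, 0.185, 0.097], [0.487, 0.182, 0.096]]
 bench z 0.00019665957132786183
side blue 147 [0.18335713 0.18570103 0.18806233]
 top 146 (array([ 0.5873, -0.142 ]), array([0.0624, 0.0232]), 72.9) 0.18570924542428469
 dir 72.21127005443428
 plate 1387 (array([ 0.6207, -0.1515]), array([0.1032, 0.1521]), 70.9)
 base 1394 (array([0.5005, 0.1708]), array([0.091 , 0.0862]), 75.3)
 sheets 334 (array([0.5004, 0.1699]), array([0.0373, 0.0426]), 74.7) 0.10391524143204545

 bench z -0.000215138017283234
```

```bash
cat > plan.py <<'E'
import sys
from h import *
from scipy.spatial.transform import Rotation as Ro
# usage: plan.py x y z yaw_deg(of tool y; tool z down)
x,y,z,a=map(float,sys.argv[1:5])
s=arm.get_state(); p=np.array(s["position"]);R=np.array(s["orientation"])
cur=np.degrees(np.arctan2(R[1,1],R[0,1]))
if abs((a-cur+180)%360-180)>90: a+=180
t=np.radians(a); Y=np.array([np.cos(t),np.sin(t),0]);Z=np.array([0,0,-1.]);X=np.cross(Y,Z)
G=np.stack([X,Y,Z],1)
d=R.T@(np.array([x,y,z])-p)*100; r=np.degrees(Ro.from_matrix(R.T@G).as_rotvec())
print("d cm",np.round(d,2),"r deg",np.round(r,2),"| pos",np.round(p,4),"yaw",round(cur,2),"tilt",round(np.degrees(np.arccos(-R[2,2])),2),"F",np.round(s["ft_force"],1),"w",round(s["gripper_width"],3),"t",round(s["time"],2),"q6",round(s["qpos"][5],2))
E
python3 plan.py 0.587 -0.143 0.27 -19
```

```text
d cm [-59.47 -41.87  -3.13] r deg [ 0.   -0.   85.18] | pos [0.2121 0.4803 0.2387] yaw 66.18 tilt 0.0 F [ 0.  -1.3  1.4] w 1.002 t 1.1 q6 -0.22
```

```bash
python3 -m crank '[{"dx":-59.5,"dy":-41.9,"dz":-3.1,"rz":85},{"dx":-59.5,"dy":-41.9,"dz":-3.1,"rz":85},{"dx":-59.5,"dy":-41.9,"dz":-3.1,"rz":85},{"dx":-59.5,"dy":-41.9,"dz":-3.1,"rz":85},{"dx":-59.5,"dy":-41.9,"dz":-3.1,"rz":85}]'; python3 plan.py 0.587 -0.143 0.27 -19
```

```text
d cm [-59.47 -41.87  -3.13] r deg [ 0.   -0.   85.18] | pos [0.2121 0.4803 0.2387] yaw 66.18 tilt 0.0 F [ 0.  -1.3  1.4] w 1.002 t 1.1 q6 -0.22schema error: expected keys dx, dy, dz, rx, ry, rz, grip
```

All keys are required; I'll also add the missing ones.

```bash
python3 -m crank '[{"dx":-59.5,"dy":-41.9,"dz":-3.1,"rx":0,"ry":0,"rz":85,"grip":1},{"dx":-59.5,"dy":-41.9,"dz":-3.1,"rx":0,"ry":0,"rz":85,"grip":1},{"dx":-59.5,"dy":-41.9,"dz":-3.1,"rx":0,"ry":0,"rz":85,"grip":1},{"dx":-59.5,"dy":-41.9,"dz":-3.1,"rx":0,"ry":0,"rz":85,"grip":1},{"dx":-59.5,"dy":-41.9,"dz":-3.1,"rx":0,"ry":0,"rz":85,"grip":1}]'; python3 plan.py 0.587 -0.143 0.27 -19
```

```text
time: 1.52
position: [0.3198, 0.3002, 0.2478]
orientation: [[-0.501, 0.866, 0.0], [0.866, 0.501, 0.0], [-0.0, 0.0, -1.0]]
ft_force: [0.0, -0.3, -0.1]
gripper_width: 1.001
d cm [-51.74   0.94  -2.22] r deg [ 2.000e-02 -1.000e-02  4.905e+01] | pos [0.3198 0.3002 0.2478] yaw 30.05 tilt 0.02 F [ 0.  -0.3 -0.1] w 1.001 t 1.52 q6 -0.04
```

```bash
python3 -m crank '[{"dx":-51.7,"dy":0.9,"dz":-2.2,"rx":0,"ry":0,"rz":49,"grip":1},{"dx":-51.7,"dy":0.9,"dz":-2.2,"rx":0,"ry":0,"rz":49,"grip":1},{"dx":-51.7,"dy":0.9,"dz":-2.2,"rx":0,"ry":0,"rz":49,"grip":1},{"dx":-51.7,"dy":0.9,"dz":-2.2,"rx":0,"ry":0,"rz":49,"grip":1},{"dx":-51.7,"dy":0.9,"dz":-2.2,"rx":0,"ry":0,"rz":49,"grip":1}]'; python3 plan.py 0.587 -0.143 0.27 -19
```

```text
time: 1.93
position: [0.4271, 0.1214, 0.2568]
orientation: [[0.101, 0.995, 0.001], [0.995, -0.101, 0.0], [0.0, 0.001, -1.0]]
ft_force: [1.1, 0.8, -0.1]
gripper_width: 0.995
d cm [-24.69  18.58  -1.31] r deg [ 0.05 -0.03 13.19] | pos [0.4271 0.1214 0.2568] yaw -5.81 tilt 0.06 F [ 1.1  0.8 -0.1] w 0.995 t 1.93 q6 0.11
```

```bash
python3 -m crank '[{"dx":-24.7,"dy":18.6,"dz":-1.3,"rx":0,"ry":0,"rz":13.2,"grip":1},{"dx":-24.7,"dy":18.6,"dz":-1.3,"rx":0,"ry":0,"rz":13.2,"grip":1},{"dx":-24.7,"dy":18.6,"dz":-1.3,"rx":0,"ry":0,"rz":13.2,"grip":1},{"dx":-24.7,"dy":18.6,"dz":-1.3,"rx":0,"ry":0,"rz":13.2,"grip":1},{"dx":-24.7,"dy":18.6,"dz":-1.3,"rx":0,"ry":0,"rz":13.2,"grip":1}]'; python3 -m crank '[{"dx":-9.7,"dy":7.1,"dz":-0.4,"rx":0,"ry":0,"rz":0,"grip":1}]'; python3 plan.py 0.587 -0.143 0.27 -19
```

```text
time: 2.35
position: [0.5346, -0.0569, 0.2657]
orientation: [[0.326, 0.945, 0.001], [0.945, -0.326, 0.0], [0.001, 0.001, -1.0]]
ft_force: [0.3, 0.9, -0.1]
gripper_width: 1.0
time: 2.43
position: [0.5475, -0.0963, 0.2668]
orientation: [[0.326, 0.945, 0.002], [0.945, -0.326, 0.0], [0.001, 0.001, -1.0]]
ft_force: [0.6, 0.8, 0.4]
gripper_width: 1.001
d cm [-3.12  5.26 -0.32] r deg [ 0.08 -0.05 -0.01] | pos [ 0.5475 -0.0963  0.2668] yaw -19.01 tilt 0.09 F [0.6 0.8 0.4] w 1.001 t 2.43 q6 -0.05
```

```bash
python3 -m crank '[{"dx":-3.1,"dy":5.3,"dz":1.5,"rx":0,"ry":0,"rz":0,"grip":1},{"dx":-3.1,"dy":5.3,"dz":4,"rx":0,"ry":0,"rz":0,"grip":1},{"dx":-3.1,"dy":5.3,"dz":4,"rx":0,"ry":0,"rz":0,"grip":1}]'; python3 plan.py 0.587 -0.143 0.157 -19; python3 - <<'E'
from h import *
im,d=arm.get_image("side"); cv2.imwrite("pics/s1.png",cv2.resize(im[90:250,260:460],None,fx=3.5,fy=3.5,interpolation=2)[:,:,::-1])
E
```

```text
time: 2.68
position: [0.5874, -0.1459, 0.2205]
orientation: [[0.329, 0.944, -0.006], [0.944, -0.329, 0.003], [0.001, -0.007, -1.0]]
ft_force: [-0.9, 0.1, -2.1]
gripper_width: 1.001
d cm [ 0.25 -0.09  6.35] r deg [-0.38 -0.07 -0.22] | pos [ 0.5874 -0.1459  0.2205] yaw -19.22 tilt 0.39 F [-0.9  0.1 -2.1] w 1.001 t 2.68 q6 -0.1
```

View pics/s1.png

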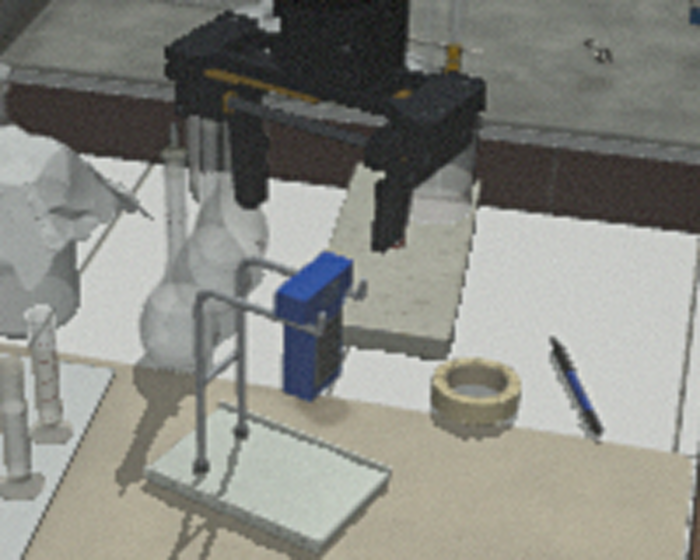

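The open fingers (crop px 250,200 and 395,240) straddle the cassette front and back, midway between the pegs. Descending.

```bash
python3 -m crank '[{"dx":0.25,"dy":-0.1,"dz":2,"rx":-0.4,"ry":0,"rz":0,"grip":1},{"dx":0.25,"dy":-0.1,"dz":4,"rx":-0.4,"ry":0,"rz":0,"grip":1},{"dx":0.25,"dy":-0.1,"dz":6.3,"rx":-0.4,"ry":0,"rz":0,"grip":1},{"dx":0.25,"dy":-0.1,"dz":6.3,"rx":-0.4,"ry":0,"rz":0,"grip":1}]'; python3 plan.py 0.587 -0.143 0.157 -19
```

```text
time: 3.07
position: [0.585, -0.1395, 0.1578]
orientation: [[0.327, 0.945, -0.002], [0.945, -0.327, 0.003], [0.002, -0.003, -1.0]]
ft_force: [0.3, -0.3, -0.5]
gripper_width: 0.997
d cm [-0.26  0.3   0.08] r deg [-0.19 -0.13 -0.08] | pos [ 0.585  -0.1395  0.1578] yaw -19.08 tilt 0.23 F [ 0.3 -0.3 -0.5] w 0.997 t 3.07 q6 -0.1
```

```bash
python3 -m crank '[{"dx":-0.2,"dy":0.2,"dz":0,"rx":0,"ry":0,"rz":0,"grip":1},{"dx":-0.2,"dy":0.2,"dz":0,"rx":0,"ry":0,"rz":0,"grip":1}]'; python3 plan.py 0.587 -0.143 0.157 -19;  python3 -m crank '[{"dx":0,"dy":0,"dz":0,"rx":0,"ry":0,"rz":0,"grip":0.4},{"dx":0,"dy":0,"dz":0,"rx":0,"ry":0,"rz":0,"grip":0.3},{"dx":0,"dy":0,"dz":0,"rx":0,"ry":0,"rz":0,"grip":0.2},{"dx":0,"dy":0,"dz":0,"rx":0,"ry":0,"rz":0,"grip":0.1},{"dx":0,"dy":0,"dz":0,"rx":0,"ry":0,"rz":0,"grip":0}]' 20; python3 plan.py 0.587 -0.143 0.157 -19
```

```text
time: 3.23
position: [0.5867, -0.142, 0.1596]
orientation: [[0.326, 0.945, -0.001], [0.945, -0.326, 0.002], [0.002, -0.001, -1.0]]
ft_force: [0.3, 0.2, 0.1]
gripper_width: 0.999
d cm [-0.09  0.06  0.26] r deg [-0.07 -0.11 -0.05] | pos [ 0.5867 -0.142   0.1596] yaw -19.05 tilt 0.13 F [0.3 0.2 0.1] w 0.999 t 3.23 q6 -0.1
time: 3.65
position: [0.5868, -0.142, 0.1599]
orientation: [[0.326, 0.945, -0.0], [0.945, -0.326, 0.002], [0.002, -0.001, -1.0]]
ft_force: [-0.4, -0.2, -0.6]
gripper_width: 0.65
d cm [-0.09  0.05  0.29] r deg [-0.05 -0.11 -0.05] | pos [ 0.5868 -0.142   0.1599] yaw -19.05 tilt 0.12 F [-0.4 -0.2 -0.6] w 0.65 t 3.65 q6 -0.1
```

```bash
for i in 1 2; do python3 -m crank '[{"dx":0,"dy":0,"dz":0,"rx":0,"ry":0,"rz":0,"grip":0},{"dx":0,"dy":0,"dz":0,"rx":0,"ry":0,"rz":0,"grip":0},{"dx":0,"dy":0,"dz":0,"rx":0,"ry":0,"rz":0,"grip":0},{"dx":0,"dy":0,"dz":0,"rx":0,"ry":0,"rz":0,"grip":0},{"dx":0,"dy":0,"dz":0,"rx":0,"ry":0,"rz":0,"grip":0}]'; done; python3 plan.py 0.587 -0.143 0.157 -19
```

```text
time: 4.07
position: [0.5868, -0.142, 0.1599]
orientation: [[0.326, 0.945, -0.0], [0.945, -0.326, 0.002], [0.002, -0.001, -1.0]]
ft_force: [-0.8, 0.5, 0.9]
gripper_width: 0.274
time: 4.48
position: [0.5868, -0.142, 0.1599]
orientation: [[0.326, 0.945, -0.0], [0.945, -0.326, 0.002], [0.002, -0.001, -1.0]]
ft_force: [-0.4, -0.2, -0.6]
gripper_width: 0.273
d cm [-0.09  0.06  0.29] r deg [-0.05 -0.11 -0.05] | pos [ 0.5868 -0.142   0.1599] yaw -19.05 tilt 0.12 F [-0.4 -0.2 -0.6] w 0.273 t 4.48 q6 -0.1
```

```bash
python3 -m crank '[{"dx":0,"dy":0,"dz":-0.5,"rx":0,"ry":0,"rz":0,"grip":0},{"dx":0,"dy":0,"dz":-1.3,"rx":0,"ry":0,"rz":0,"grip":0},{"dx":0,"dy":0,"dz":-2.4,"rx":0,"ry":0,"rz":0,"grip":0},{"dx":0,"dy":0,"dz":-3.5,"rx":0,"ry":0,"rz":0,"grip":0},{"dx":0,"dy":0,"dz":-3.5,"rx":0,"ry":0,"rz":0,"grip":0}]'; python3 plan.py 0.587 -0.143 0.19 -19; python3 - <<'E'
from h import *
im,d=arm.get_image("side"); cv2.imwrite("pics/s2.png",cv2.resize(im[90:250,260:460],None,fx=3.5,fy=3.5,interpolation=2)[:,:,::-1])
E
```

```text
time: 4.9
position: [0.5877, -0.1425, 0.1981]
orientation: [[0.326, 0.945, 0.004], [0.945, -0.326, 0.0], [0.002, 0.004, -1.0]]
ft_force: [0.2, -0.6, -0.6]
gripper_width: 0.27
d cm [-0.08 -0.06  0.81] r deg [ 0.23 -0.09 -0.04] | pos [ 0.5877 -0.1425  0.1981] yaw -19.04 tilt 0.25 F [ 0.2 -0.6 -0.6] w 0.27 t 4.9 q6 -0.1
```

View pics/s2.png

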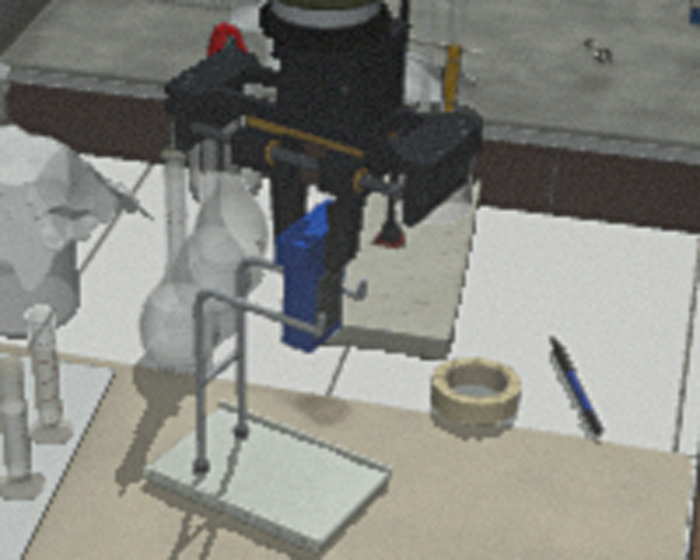

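```bash
python3 -m crank '[{"dx":0,"dy":-2,"dz":-0.5,"rx":0,"ry":0,"rz":0,"grip":0},{"dx":0,"dy":-4.5,"dz":-0.5,"rx":0,"ry":0,"rz":0,"grip":0},{"dx":0,"dy":-7.5,"dz":-0.5,"rx":0,"ry":0,"rz":0,"grip":0},{"dx":0,"dy":-10,"dz":-0.5,"rx":0,"ry":0,"rz":0,"grip":0},{"dx":0,"dy":-11,"dz":-0.5,"rx":0,"ry":0,"rz":0,"grip":0}]'; python3 plan.py 0.44 0.01 0.12 -15
```

```text
time: 5.37
position: [0.4809, -0.1052, 0.2012]
orientation: [[0.326, 0.945, 0.001], [0.945, -0.326, 0.001], [0.002, 0.001, -1.0]]
ft_force: [0.1, 1.1, -1.7]
gripper_width: 0.27
d cm [ 9.55 -7.63  8.14] r deg [ 0.05 -0.1  -4.03] | pos [ 0.4809 -0.1052  0.2012] yaw -19.03 tilt 0.11 F [ 0.1  1.1 -1.7] w 0.27 t 5.37 q6 -0.12
```

```bash
python3 -m crank '[{"dx":2.5,"dy":-2,"dz":2,"rx":0,"ry":0,"rz":-4,"grip":0},{"dx":5,"dy":-4,"dz":4,"rx":0,"ry":0,"rz":-4,"grip":0},{"dx":7.5,"dy":-6,"dz":6,"rx":0,"ry":0,"rz":-4,"grip":0},{"dx":9.5,"dy":-7.6,"dz":8.1,"rx":0,"ry":0,"rz":-4,"grip":0},{"dx":9.5,"dy":-7.6,"dz":8.1,"rx":0,"ry":0,"rz":-4,"grip":0}]'; python3 plan.py 0.44 0.01 0.06 -15;python3 - <<'E'
from fit import *
im,d=arm.get_image("side"); cv2.imwrite("pics/s3.png",cv2.resize(im[100:400,230:470],None,fx=2,fy=2,interpolation=2)[:,:,::-1])
C=cloud("side",d);im=im.astype(int)
m=(im[...,2]>im[...,0]+40)&(im[...,2]>70)&(np.hypot(C[...,0]-.44,C[...,1]-.01)<.06)
print(m.sum(),np.percentile(C[...,2][m],[1,99]))
E
```

```text
time: 5.78
position: [0.4364, 0.0131, 0.1171]
orientation: [[0.256, 0.967, -0.006], [0.967, -0.256, 0.004], [0.002, -0.007, -1.0]]
ft_force: [-0.1, 0.2, -1.3]
gripper_width: 0.27
d cm [-0.22  0.46  5.71] r deg [-0.38 -0.12  0.14] | pos [0.4364 0.0131 0.1171] yaw -14.86 tilt 0.4 F [-0.1  0.2 -1.3] w 0.27 t 5.78 q6 0.02
472 [0.06142726 0.14471216]
```

View pics/s3.png

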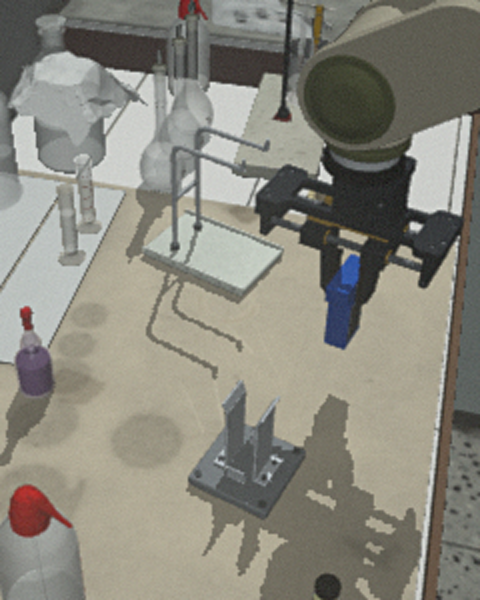

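Cassette held upright, clear of everything. Lowering.

```bash
python3 -m crank '[{"dx":0,"dy":0.2,"dz":2,"rx":0,"ry":0,"rz":0,"grip":0},{"dx":0,"dy":0.2,"dz":4,"rx":0,"ry":0,"rz":0,"grip":0},{"dx":0,"dy":0.2,"dz":5,"rx":0,"ry":0,"rz":0,"grip":0},{"dx":0,"dy":0.2,"dz":5,"rx":0,"ry":0,"rz":0,"grip":0}]'; python3 plan.py 0.44 0.01 0.06 -15
```

```text
time: 6.17
position: [0.44, 0.0101, 0.0679]
orientation: [[0.257, 0.966, -0.005], [0.966, -0.257, 0.003], [0.002, -0.005, -1.0]]
ft_force: [-0.2, 0.6, -0.8]
gripper_width: 0.268
d cm [-0.01  0.    0.79] r deg [-0.3  -0.09  0.09] | pos [0.44   0.0101 0.0679] yaw -14.91 tilt 0.31 F [-0.2  0.6 -0.8] w 0.268 t 6.17 q6 0.01
```

```bash
python3 -m crank '[{"dx":0,"dy":0,"dz":0.3,"rx":-0.3,"ry":-0.1,"rz":0,"grip":0},{"dx":0,"dy":0,"dz":0.6,"rx":-0.3,"ry":-0.1,"rz":0,"grip":0},{"dx":0,"dy":0,"dz":0.6,"rx":-0.3,"ry":-0.1,"rz":0,"grip":0},{"dx":0,"dy":0,"dz":0.6,"rx":-0.3,"ry":-0.1,"rz":0,"grip":0}]'; python3 plan.py 0.44 0.01 0.06 -15
```

```text
time: 6.5
position: [0.4404, 0.0099, 0.0624]
orientation: [[0.257, 0.966, 0.001], [0.966, -0.257, -0.0], [-0.0, 0.001, -1.0]]
ft_force: [0.4, -0.3, -0.9]
gripper_width: 0.27
d cm [-0.   -0.04  0.24] r deg [0.06 0.01 0.08] | pos [0.4404 0.0099 0.0624] yaw -14.92 tilt 0.06 F [ 0.4 -0.3 -0.9] w 0.27 t 6.5 q6 0.02
```

```bash
python3 -m crank '[{"dx":0,"dy":0,"dz":0.15,"rx":0,"ry":0,"rz":0,"grip":0},{"dx":0,"dy":0,"dz":0.15,"rx":0,"ry":0,"rz":0,"grip":0}]';python3 -m crank '[{"dx":0,"dy":0,"dz":0.1,"rx":0,"ry":0,"rz":0,"grip":0},{"dx":0,"dy":0,"dz":0.1,"rx":0,"ry":0,"rz":0,"grip":0}]'; python3 plan.py 0.44 0.01 0.06 -15
```

```text
time: 6.67
position: [0.4406, 0.0099, 0.0611]
orientation: [[0.257, 0.966, 0.002], [0.966, -0.257, -0.001], [-0.0, 0.002, -1.0]]
ft_force: [0.2, 0.5, -1.3]
gripper_width: 0.274
time: 6.83
position: [0.4406, 0.0099, 0.0601]
orientation: [[0.257, 0.966, 0.002], [0.966, -0.257, -0.001], [-0.0, 0.002, -1.0]]
ft_force: [0.1, 0.8, -1.1]
gripper_width: 0.271
d cm [-0.   -0.06  0.01] r deg [0.11 0.01 0.08] | pos [0.4406 0.0099 0.0601] yaw -14.92 tilt 0.11 F [ 0.1  0.8 -1.1] w 0.271 t 6.83 q6 0.02
```

```bash
python3 -m crank '[{"dx":0,"dy":0,"dz":0.1,"rx":0,"ry":0,"rz":0,"grip":0},{"dx":0,"dy":0,"dz":0.1,"rx":0,"ry":0,"rz":0,"grip":0},{"dx":0,"dy":0,"dz":0.1,"rx":0,"ry":0,"rz":0,"grip":0}]';python3 - <<'E'
from fit import *
im,d=arm.get_image("side"); cv2.imwrite("pics/s4.png",cv2.resize(im[140:340,280:480],None,fx=3,fy=3,interpolation=2)[:,:,::-1])
C=cloud("side",d);im=im.astype(int)
m=(im[...,2]>im[...,0]+40)&(im[...,2]>70)&(np.hypot(C[...,0]-.44,C[...,1]-.01)<.06)
print(m.sum(),np.percentile(C[...,2][m],[1,97,99]))
E
```

```text
time: 7.08
position: [0.4409, 0.0097, 0.0598]
orientation: [[0.257, 0.966, 0.003], [0.966, -0.257, -0.001], [-0.0, 0.003, -1.0]]
ft_force: [-1.7, -0.0, 8.0]
gripper_width: 0.27
420 [0.00360998 0.08757101 0.08800823]
```

View pics/s4.png

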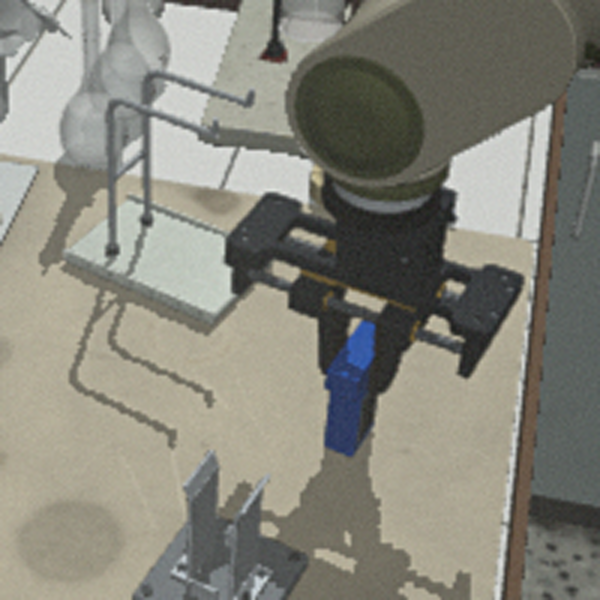

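Force of 8 N up and blue from z≈0 to 0.087: it stands on the bench. Releasing.

```bash
python3 -m crank '[{"dx":0,"dy":0,"dz":0,"rx":0,"ry":0,"rz":0,"grip":0.35},{"dx":0,"dy":0,"dz":0,"rx":0,"ry":0,"rz":0,"grip":0.5},{"dx":0,"dy":0,"dz":0,"rx":0,"ry":0,"rz":0,"grip":0.7},{"dx":0,"dy":0,"dz":0,"rx":0,"ry":0,"rz":0,"grip":0.9},{"dx":0,"dy":0,"dz":0,"rx":0,"ry":0,"rz":0,"grip":1}]';python3 -m crank '[{"dx":0,"dy":0,"dz":0,"rx":0,"ry":0,"rz":0,"grip":1},{"dx":0,"dy":0,"dz":0,"rx":0,"ry":0,"rz":0,"grip":1},{"dx":0,"dy":0,"dz":0,"rx":0,"ry":0,"rz":0,"grip":1},{"dx":0,"dy":0,"dz":0,"rx":0,"ry":0,"rz":0,"grip":1},{"dx":0,"dy":0,"dz":0,"rx":0,"ry":0,"rz":0,"grip":1}]'; python3 plan.py 0.44 0.01 0.14 75
```

```text
time: 7.55
position: [0.4409, 0.0097, 0.0597]
orientation: [[0.257, 0.966, 0.002], [0.966, -0.257, -0.001], [-0.0, 0.003, -1.0]]
ft_force: [-0.2, 0.2, 0.2]
gripper_width: 0.625
time: 7.97
position: [0.4409, 0.0098, 0.0597]
orientation: [[0.257, 0.966, 0.002], [0.966, -0.257, -0.001], [-0.0, 0.003, -1.0]]
ft_force: [0.2, 0.3, -0.2]
gripper_width: 0.994
d cm [-0.   -0.07 -8.03] r deg [  0.1    0.14 -89.91] | pos [0.4409 0.0098 0.0597] yaw -14.91 tilt 0.15 F [ 0.2  0.3 -0.2] w 0.994 t 7.97 q6 0.02
```

```bash
python3 -m crank '[{"dx":0,"dy":0,"dz":-2,"rx":0,"ry":0,"rz":0,"grip":1},{"dx":0,"dy":0,"dz":-5,"rx":0,"ry":0,"rz":0,"grip":1},{"dx":0,"dy":0,"dz":-9,"rx":0,"ry":0,"rz":0,"grip":1},{"dx":0,"dy":0,"dz":-13,"rx":0,"ry":0,"rz":-7,"grip":1},{"dx":0,"dy":0,"dz":-13,"rx":0,"ry":0,"rz":-14,"grip":1}]'; python3 plan.py 0.36 -0.12 0.2 75
```

```text
time: 8.38
position: [0.4432, 0.0094, 0.1963]
orientation: [[0.01, 1.0, 0.014], [1.0, -0.01, -0.004], [-0.004, 0.014, -1.0]]
ft_force: [0.4, 0.7, 1.7]
gripper_width: 1.0
d cm [-13.02  -8.18  -0.43] r deg [  0.53   0.7  -75.58] | pos [0.4432 0.0094 0.1963] yaw -0.58 tilt 0.81 F [0.4 0.7 1.7] w 1.0 t 8.38 q6 -0.23
```

```bash
python3 -m crank '[{"dx":-13,"dy":-8.2,"dz":-0.4,"rx":0.5,"ry":0.7,"rz":-75.5,"grip":1},{"dx":-13,"dy":-8.2,"dz":-0.4,"rx":0.5,"ry":0.7,"rz":-75.5,"grip":1},{"dx":-13,"dy":-8.2,"dz":-0.4,"rx":0.5,"ry":0.7,"rz":-75.5,"grip":1},{"dx":-13,"dy":-8.2,"dz":-0.4,"rx":0.5,"ry":0.7,"rz":-75.5,"grip":1},{"dx":-13,"dy":-8.2,"dz":-0.4,"rx":0.5,"ry":0.7,"rz":-75.5,"grip":1}]'; python3 plan.py 0.36 -0.12 0.2 75;python3 - <<'E'
from fit import *
for n in("side","top"):
    im,d=arm.get_image(n); cv2.imwrite(f"pics/{n}5.png",im[:,:,::-1])
    C=cloud(n,d);im=im.astype(int)
    m=(im[...,2]>im[...,0]+40)&(im[...,2]>70)&(np.hypot(C[...,0]-.44,C[...,1]-.01)<.08)&(C[...,2]<.1)
    P=C[m&(C[...,2]>.082)]
    print(n,m.sum(),len(P),np.percentile(C[...,2][m],[1,97,99]),rect(P))
    ev,V=np.linalg.eigh(np.cov(P[:,:2].T)); print(" dir",np.degrees(np.arctan2(V[1,1],V[0,1])))
    n3=np.hypot(C[...,0]-.503,C[...,1]-.167)<.075
    for lo,hi in((.006,.02),(.06,.12)):
        h=n3&(C[...,2]>lo)&(C[...,2]<hi); print(" holder",h.sum(),rect(C[h]))
E
```

```text
time: 8.8
position: [0.3585, -0.1215, 0.1999]
orientation: [[-0.489, 0.872, 0.002], [0.872, 0.489, -0.001], [-0.002, 0.001, -1.0]]
ft_force: [0.7, 0.3, 0.1]
gripper_width: 0.998
d cm [ 0.06  0.2  -0.01] r deg [ 4.000e-02  1.200e-01 -4.575e+01] | pos [ 0.3585 -0.1215  0.1999] yaw 29.25 tilt 0.12 F [0.7 0.3 0.1] w 0.998 t 8.8 q6 -1.15
side 409 231 [0.0040052  0.08761702 0.08799553] (array([0.4412, 0.0101]), array([0.0656, 0.0234]), 75.5)
 dir 75.6733657930241
 holder 1295 (array([0.5002, 0.1696]), array([0.0936, 0.0866]), 75.2)
 holder 333 (array([0.5003, 0.1703]), array([0.0369, 0.0424]), 75.2)
top 242 213 [0.07930409 0.09089792 0.09189105] (array([0.4407, 0.0087]), array([0.0615, 0.0233]), 74.7)
 dir 73.84009129222882
 holder 983 (array([0.5013, 0.1636]), array([0.1309, 0.1436]), 59.6)
 holder 95 (array([0.4992, 0.1681]), array([0.0351, 0.0425]), 75.4)
```

View pics/top5.png

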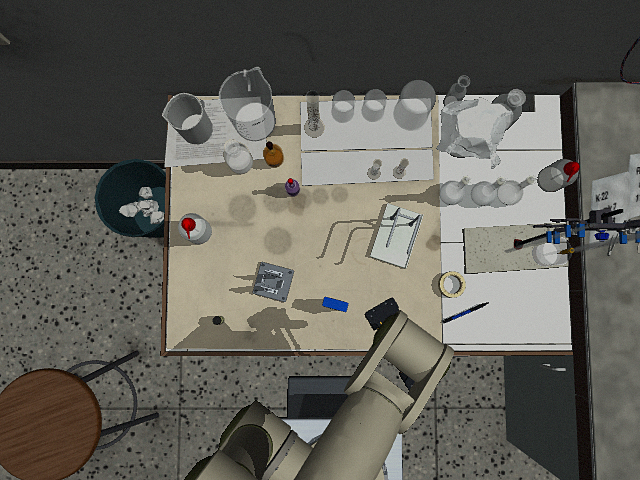

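View pics/side5.png

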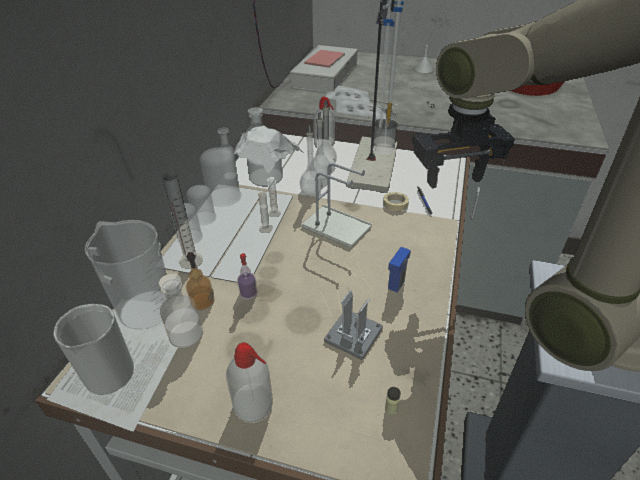

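```bash
python3 plan.py 0.441 0.0098 0.13 75
```

```text
d cm [ 7.5  13.55  7.  ] r deg [ 4.000e-02  1.300e-01 -4.592e+01] | pos [ 0.3589 -0.1215  0.1999] yaw 29.08 tilt 0.14 F [ 1.  -0.3  0.6] w 0.999 t 8.9 q6 -1.15
```

```bash
python3 -m crank '[{"dx":1.5,"dy":3,"dz":1,"rx":0,"ry":0,"rz":-46,"grip":1},{"dx":3,"dy":6,"dz":2,"rx":0,"ry":0,"rz":-46,"grip":1},{"dx":4.5,"dy":9,"dz":3,"rx":0,"ry":0,"rz":-46,"grip":1},{"dx":6,"dy":11.5,"dz":4,"rx":0,"ry":0,"rz":-46,"grip":1},{"dx":7.5,"dy":13.5,"dz":5,"rx":0,"ry":0,"rz":-46,"grip":1}]';python3 plan.py 0.441 0.0098 0.13 75
```

```text
time: 9.32
position: [0.4415, 0.0121, 0.1493]
orientation: [[-0.907, 0.421, 0.002], [0.421, 0.907, -0.0], [-0.002, 0.001, -1.0]]
ft_force: [0.3, -0.5, 0.5]
gripper_width: 0.999
d cm [-0.05 -0.24  1.93] r deg [ 0.02  0.14 -9.91] | pos [0.4415 0.0121 0.1493] yaw 65.09 tilt 0.14 F [ 0.3 -0.5  0.5] w 0.999 t 9.32 q6 -1.38
```

```bash
python3 -m crank '[{"dx":-0.05,"dy":-0.1,"dz":1,"rx":0,"ry":0.1,"rz":-9.9,"grip":1},{"dx":-0.05,"dy":-0.1,"dz":1.9,"rx":0,"ry":0.1,"rz":-9.9,"grip":1},{"dx":-0.05,"dy":-0.1,"dz":1.9,"rx":0,"ry":0.1,"rz":-9.9,"grip":1},{"dx":-0.05,"dy":-0.1,"dz":1.9,"rx":0,"ry":0.1,"rz":-9.9,"grip":1}]';python3 plan.py 0.441 0.0098 0.059 75
```

```text
time: 9.65
position: [0.4416, 0.0117, 0.1302]
orientation: [[-0.965, 0.262, -0.0], [0.262, 0.965, 0.0], [0.0, 0.0, -1.0]]
ft_force: [-1.4, 0.2, -0.2]
gripper_width: 1.001
d cm [ 0.   -0.2   7.12] r deg [ 0.02 -0.01 -0.19] | pos [0.4416 0.0117 0.1302] yaw 74.81 tilt 0.03 F [-1.4  0.2 -0.2] w 1.001 t 9.65 q6 -1.55
```

```bash
python3 -m crank '[{"dx":0,"dy":-0.2,"dz":0,"rx":0,"ry":0,"rz":-0.2,"grip":1},{"dx":0,"dy":-0.2,"dz":2,"rx":0,"ry":0,"rz":-0.2,"grip":1},{"dx":0,"dy":-0.2,"dz":4,"rx":0,"ry":0,"rz":-0.2,"grip":1},{"dx":0,"dy":-0.2,"dz":6,"rx":0,"ry":0,"rz":-0.2,"grip":1},{"dx":0,"dy":-0.2,"dz":7,"rx":0,"ry":0,"rz":-0.2,"grip":1}]';python3 -m crank '[{"dx":0,"dy":0,"dz":0,"rx":0,"ry":0,"rz":0,"grip":1},{"dx":0,"dy":0,"dz":0,"rx":0,"ry":0,"rz":0,"grip":1}]';python3 plan.py 0.441 0.0098 0.059 75
```

```text
time: 10.07
position: [0.4406, 0.0096, 0.0591]
orientation: [[-0.965, 0.262, -0.001], [0.262, 0.965, 0.001], [0.001, 0.0, -1.0]]
ft_force: [-0.3, -0.9, 0.2]
gripper_width: 1.003
time: 10.23
position: [0.4407, 0.0094, 0.0594]
orientation: [[-0.965, 0.264, -0.001], [0.264, 0.965, 0.001], [0.001, 0.0, -1.0]]
ft_force: [-0.1, 0.9, -0.0]
gripper_width: 1.002
d cm [-0.02  0.04  0.04] r deg [ 0.03 -0.07 -0.29] | pos [0.4407 0.0094 0.0594] yaw 74.71 tilt 0.08 F [-0.1  0.9 -0. ] w 1.002 t 10.23 q6 -1.55
```

```bash
python3 -m crank '[{"dx":0,"dy":0,"dz":0.2,"rx":0,"ry":0,"rz":-0.3,"grip":1},{"dx":0,"dy":0,"dz":0.2,"rx":0,"ry":0,"rz":-0.3,"grip":0.85},{"dx":0,"dy":0,"dz":0.2,"rx":0,"ry":0,"rz":-0.3,"grip":0.75},{"dx":0,"dy":0,"dz":0.2,"rx":0,"ry":0,"rz":-0.3,"grip":0.6},{"dx":0,"dy":0,"dz":0.2,"rx":0,"ry":0,"rz":-0.3,"grip":0.5}]' 25;python3 -m crank '[{"dx":0,"dy":0,"dz":0,"rx":0,"ry":0,"rz":0,"grip":0.4},{"dx":0,"dy":0,"dz":0,"rx":0,"ry":0,"rz":0,"grip":0.4},{"dx":0,"dy":0,"dz":0,"rx":0,"ry":0,"rz":0,"grip":0.4},{"dx":0,"dy":0,"dz":0,"rx":0,"ry":0,"rz":0,"grip":0.4},{"dx":0,"dy":0,"dz":0,"rx":0,"ry":0,"rz":0,"grip":0.4}]';python3 plan.py 0.4997 0.1695 0.2 75
```

```text
time: 10.65
position: [0.4409, 0.0094, 0.0578]
orientation: [[-0.966, 0.259, -0.0], [0.259, 0.966, 0.001], [0.001, 0.0, -1.0]]
ft_force: [-0.6, 0.1, -0.8]
gripper_width: 0.725
time: 11.07
position: [0.4409, 0.0094, 0.0578]
orientation: [[-0.966, 0.259, -0.0], [0.259, 0.966, 0.001], [0.001, 0.0, -1.0]]
ft_force: [-0.2, 0.3, 0.4]
gripper_width: 0.7
d cm [ -1.53  16.99 -14.21] r deg [ 0.03 -0.03 -0.  ] | pos [0.4409 0.0094 0.0578] yaw 75.0 tilt 0.04 F [-0.2  0.3  0.4] w 0.7 t 11.07 q6 -1.56
```

```bash
python3 -m crank '[{"dx":0,"dy":0,"dz":-2,"rx":0,"ry":0,"rz":0,"grip":0.4},{"dx":0,"dy":0,"dz":-5,"rx":0,"ry":0,"rz":0,"grip":0.4},{"dx":0,"dy":0,"dz":-8.5,"rx":0,"ry":0,"rz":0,"grip":0.4},{"dx":0,"dy":0,"dz":-12,"rx":0,"ry":0,"rz":0,"grip":0.4},{"dx":0,"dy":0,"dz":-13.5,"rx":0,"ry":0,"rz":0,"grip":0.4}]';python3 plan.py 0.4997 0.1695 0.19 75
```

```text
time: 11.48
position: [0.4419, 0.0091, 0.1968]
orientation: [[-0.966, 0.259, 0.005], [0.259, 0.966, -0.001], [-0.005, 0.001, -1.0]]
ft_force: [1.4, -0.3, -0.3]
gripper_width: 0.699
d cm [-1.43 16.98  0.69] r deg [0.03 0.28 0.  ] | pos [0.4419 0.0091 0.1968] yaw 75.0 tilt 0.28 F [ 1.4 -0.3 -0.3] w 0.699 t 11.48 q6 -1.56
```

```bash
python3 -m crank '[{"dx":-0.3,"dy":3,"dz":0.4,"rx":0,"ry":0,"rz":0,"grip":0.4},{"dx":-0.6,"dy":6.5,"dz":0.4,"rx":0,"ry":0,"rz":0,"grip":0.4},{"dx":-1,"dy":10,"dz":0.4,"rx":0,"ry":0,"rz":0,"grip":0.4},{"dx":-1.3,"dy":13.5,"dz":0.4,"rx":0,"ry":0,"rz":0,"grip":0.4},{"dx":-1.4,"dy":16,"dz":0.4,"rx":0,"ry":0,"rz":0,"grip":0.4}]';python3 -m crank '[{"dx":0,"dy":0.6,"dz":0,"rx":0,"ry":0,"rz":0,"grip":0.4},{"dx":0,"dy":0.6,"dz":0,"rx":0,"ry":0,"rz":0,"grip":0.4},{"dx":0,"dy":0.6,"dz":0,"rx":0,"ry":0,"rz":0,"grip":0.4}]';python3 plan.py 0.4997 0.1695 0.19 75
```

```text
time: 11.9
position: [0.4973, 0.1625, 0.1927]
orientation: [[-0.966, 0.258, 0.005], [0.258, 0.966, -0.0], [-0.005, 0.001, -1.0]]
ft_force: [0.2, -0.3, -1.5]
gripper_width: 0.698
time: 12.15
position: [0.4985, 0.1677, 0.1924]
orientation: [[-0.966, 0.257, 0.004], [0.257, 0.966, -0.001], [-0.004, 0.0, -1.0]]
ft_force: [-0.0, 0.0, -2.3]
gripper_width: 0.701
d cm [-0.07  0.21  0.25] r deg [0.01 0.24 0.08] | pos [0.4985 0.1677 0.1924] yaw 75.08 tilt 0.24 F [-0.   0.  -2.3] w 0.701 t 12.15 q6 -1.21
```

```bash
python3 -m crank '[{"dx":-0.05,"dy":0.2,"dz":0.2,"rx":0,"ry":0.2,"rz":0,"grip":0.4},{"dx":-0.05,"dy":0.2,"dz":0.2,"rx":0,"ry":0.2,"rz":0,"grip":0.4},{"dx":-0.05,"dy":0.2,"dz":0.2,"rx":0,"ry":0.2,"rz":0,"grip":0.4}]';python3 plan.py 0.4997 0.1695 0.19 75;python3 - <<'E'
from fit import *
for n in("side","top"):
    im,d=arm.get_image(n); 
    if n=="side": cv2.imwrite(f"pics/{n}6.png",cv2.resize(im[180:380,260:460],None,fx=3,fy=3,interpolation=2)[:,:,::-1])
    C=cloud(n,d);im=im.astype(int)
    m=(im[...,2]>im[...,0]+40)&(im[...,2]>70)&(np.hypot(C[...,0]-.5,C[...,1]-.17)<.08)&(C[...,2]>.1)
    P=C[m&(C[...,2]>.214)]
    print(n,m.sum(),len(P),np.percentile(C[...,2][m],[1,97,99]))
    if len(P)>20:
        print(rect(P))
E
```

```text
time: 12.4
position: [0.4994, 0.1686, 0.1904]
orientation: [[-0.966, 0.259, 0.0], [0.259, 0.966, -0.0], [-0.0, 0.0, -1.0]]
ft_force: [-0.6, -0.3, -1.4]
gripper_width: 0.702
d cm [-0.    0.1   0.04] r deg [0.   0.02 0.  ] | pos [0.4994 0.1686 0.1904] yaw 75.0 tilt 0.02 F [-0.6 -0.3 -1.4] w 0.702 t 12.4 q6 -1.21
side 218 24 [0.13582784 0.21858075 0.21902823]
(array([0.49  , 0.1688]), array([0.0185, 0.0626]), 4.4)Traceback (most recent call last):
  File "<stdin>", line 8, in <module>
    return _quantile_unchecked(
        a, q, axis, out, overwrite_input, method, keepdims, weights)
    return _ureduce(a,
                    func=_quantile_ureduce_func,
    ...<5 lines>...
                    overwrite_input=overwrite_input,
                    method=method)
    r = func(a, **kwargs)
    result = _quantile(arr,
                       quantiles=q,
    ...<2 lines>...
                       out=out,
                       weights=wgt)
    slices_having_nans = np.isnan(arr[-1, ...])
                                  ~~~^^^^^^^^^
IndexError: index -1 is out of bounds for axis 0 with size 0
```

View pics/side6.png

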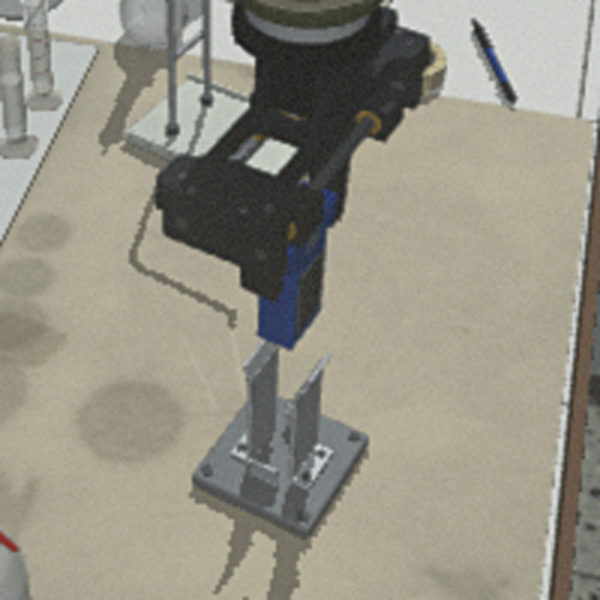

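```bash
python3 -m crank '[{"dx":0,"dy":0.1,"dz":1,"rx":0,"ry":0,"rz":0,"grip":0.4},{"dx":0,"dy":0.1,"dz":2,"rx":0,"ry":0,"rz":0,"grip":0.4},{"dx":0,"dy":0.1,"dz":3,"rx":0,"ry":0,"rz":0,"grip":0.4},{"dx":0,"dy":0.1,"dz":3.8,"rx":0,"ry":0,"rz":0,"grip":0.4},{"dx":0,"dy":0.1,"dz":3.8,"rx":0,"ry":0,"rz":0,"grip":0.4}]';python3 plan.py 0.4997 0.1695 0.15 75;python3 - <<'E'
from fit import *
im,d=arm.get_image("side"); cv2.imwrite("pics/side7.png",cv2.resize(im[220:370,290:420],None,fx=4,fy=4,interpolation=2)[:,:,::-1])
E
```

```text
time: 12.92
position: [0.4988, 0.1697, 0.1502]
orientation: [[-0.966, 0.258, -0.003], [0.258, 0.966, -0.0], [0.003, -0.001, -1.0]]
ft_force: [0.5, 0.3, -1.7]
gripper_width: 0.704
d cm [-0.09  0.    0.02] r deg [-0.07 -0.16  0.02] | pos [0.4988 0.1697 0.1502] yaw 75.03 tilt 0.18 F [ 0.5  0.3 -1.7] w 0.704 t 12.92 q6 -1.2
```

View pics/side7.png

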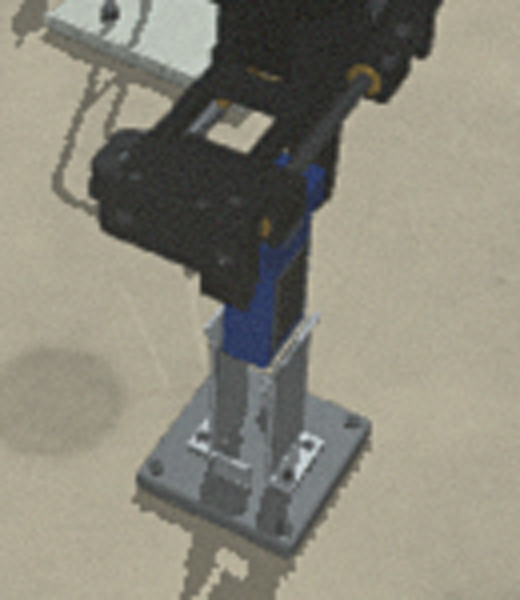

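The cassette's lower edge sits inside the flared mouth (crop px ~265,355) without contact. Descending stepwise, watching force.

```bash
python3 -m crank '[{"dx":-0.1,"dy":0,"dz":0.4,"rx":0,"ry":-0.1,"rz":0,"grip":0.4},{"dx":-0.1,"dy":0,"dz":0.8,"rx":0,"ry":-0.1,"rz":0,"grip":0.4},{"dx":-0.1,"dy":0,"dz":1.2,"rx":0,"ry":-0.1,"rz":0,"grip":0.4},{"dx":-0.1,"dy":0,"dz":1.6,"rx":0,"ry":-0.1,"rz":0,"grip":0.4}]';python3 plan.py 0.4997 0.1695 0.13 75
```

```text
time: 13.3
position: [0.5002, 0.1696, 0.1351]
orientation: [[-0.966, 0.258, 0.0], [0.258, 0.966, -0.001], [-0.001, -0.001, -1.0]]
ft_force: [-0.3, -0.4, -1.0]
gripper_width: 0.702
d cm [ 0.05 -0.02  0.51] r deg [-0.03  0.03  0.03] | pos [0.5002 0.1696 0.1351] yaw 75.03 tilt 0.04 F [-0.3 -0.4 -1. ] w 0.702 t 13.3 q6 -1.2
```

```bash
python3 -m crank '[{"dx":0,"dy":0,"dz":0.5,"rx":0,"ry":0,"rz":0,"grip":0.4},{"dx":0,"dy":0,"dz":1,"rx":0,"ry":0,"rz":0,"grip":0.4},{"dx":0,"dy":0,"dz":1.5,"rx":0,"ry":0,"rz":0,"grip":0.4},{"dx":0,"dy":0,"dz":2,"rx":0,"ry":0,"rz":0,"grip":0.4}]';python3 plan.py 0.4997 0.1695 0.11 75
```

```text
time: 13.63
position: [0.5002, 0.1695, 0.1145]
orientation: [[-0.966, 0.258, 0.0], [0.258, 0.966, -0.001], [-0.0, -0.001, -1.0]]
ft_force: [0.7, -0.4, -1.4]
gripper_width: 0.702
d cm [ 0.05 -0.02  0.45] r deg [-0.03  0.02  0.03] | pos [0.5002 0.1695 0.1145] yaw 75.03 tilt 0.04 F [ 0.7 -0.4 -1.4] w 0.702 t 13.63 q6 -1.2
```

```bash
python3 -m crank '[{"dx":0.05,"dy":0,"dz":0.5,"rx":0,"ry":0,"rz":0,"grip":0.4},{"dx":0.05,"dy":0,"dz":1,"rx":0,"ry":0,"rz":0,"grip":0.4},{"dx":0.05,"dy":0,"dz":1.5,"rx":0,"ry":0,"rz":0,"grip":0.4},{"dx":0.05,"dy":0,"dz":2,"rx":0,"ry":0,"rz":0,"grip":0.4}]';python3 plan.py 0.4997 0.1695 0.09 75;python3 - <<'E'
from fit import *
im,d=arm.get_image("side"); cv2.imwrite("pics/side8.png",cv2.resize(im[220:370,290:420],None,fx=4,fy=4,interpolation=2)[:,:,::-1])
E
```

```text
time: 13.97
position: [0.4997, 0.1697, 0.094]
orientation: [[-0.966, 0.258, 0.0], [0.258, 0.966, -0.001], [-0.0, -0.001, -1.0]]
ft_force: [-0.2, 0.5, -1.2]
gripper_width: 0.701
d cm [-0.   -0.02  0.4 ] r deg [-0.03  0.02  0.03] | pos [0.4997 0.1697 0.094 ] yaw 75.03 tilt 0.04 F [-0.2  0.5 -1.2] w 0.701 t 13.97 q6 -1.2
```

View pics/side8.png

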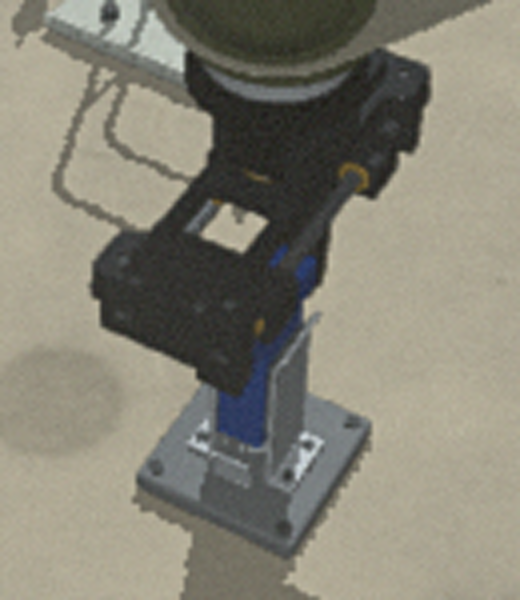

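Going in cleanly, no force. Continuing past the lips.

```bash
python3 -m crank '[{"dx":0,"dy":0,"dz":0.3,"rx":0,"ry":0,"rz":0,"grip":0.4},{"dx":0,"dy":0,"dz":0.6,"rx":0,"ry":0,"rz":0,"grip":0.4},{"dx":0,"dy":0,"dz":0.9,"rx":0,"ry":0,"rz":0,"grip":0.4},{"dx":0,"dy":0,"dz":1.2,"rx":0,"ry":0,"rz":0,"grip":0.4}]';python3 plan.py 0.4997 0.1695 0.07 75
```

```text
time: 14.35
position: [0.4993, 0.1696, 0.0809]
orientation: [[-0.966, 0.258, -0.001], [0.258, 0.966, -0.001], [0.001, -0.001, -1.0]]
ft_force: [-1.1, 0.3, -0.5]
gripper_width: 0.697
d cm [-0.04  0.    1.09] r deg [-0.06 -0.05  0.03] | pos [0.4993 0.1696 0.0809] yaw 75.03 tilt 0.08 F [-1.1  0.3 -0.5] w 0.697 t 14.35 q6 -1.2
```

```bash
python3 -m crank '[{"dx":0,"dy":0,"dz":0.3,"rx":0,"ry":0,"rz":0,"grip":0.4},{"dx":0,"dy":0,"dz":0.6,"rx":0,"ry":0,"rz":0,"grip":0.4},{"dx":0,"dy":0,"dz":0.8,"rx":0,"ry":0,"rz":0,"grip":0.4},{"dx":0,"dy":0,"dz":0.9,"rx":0,"ry":0,"rz":0,"grip":0.4}]';python3 plan.py 0.4997 0.1695 0.07 75
```

```text
time: 14.68
position: [0.4992, 0.1696, 0.0715]
orientation: [[-0.966, 0.258, -0.001], [0.258, 0.966, -0.001], [0.001, -0.001, -1.0]]
ft_force: [0.4, 0.5, -1.1]
gripper_width: 0.7
d cm [-0.05  0.01  0.15] r deg [-0.07 -0.07  0.03] | pos [0.4992 0.1696 0.0715] yaw 75.03 tilt 0.1 F [ 0.4  0.5 -1.1] w 0.7 t 14.68 q6 -1.2
```

```bash
python3 -m crank '[{"dx":0,"dy":0,"dz":0.1,"rx":0,"ry":0,"rz":0,"grip":0.4},{"dx":0,"dy":0,"dz":0.2,"rx":0,"ry":0,"rz":0,"grip":0.4},{"dx":0,"dy":0,"dz":0.2,"rx":0,"ry":0,"rz":0,"grip":0.4}]';python3 plan.py 0.4997 0.1695 0.07 75
```

```text
time: 14.93
position: [0.4994, 0.1695, 0.0698]
orientation: [[-0.966, 0.258, -0.001], [0.258, 0.966, -0.001], [0.001, -0.001, -1.0]]
ft_force: [0.4, 0.0, -0.2]
gripper_width: 0.697
d cm [-0.03  0.   -0.02] r deg [-0.06 -0.04  0.03] | pos [0.4994 0.1695 0.0698] yaw 75.03 tilt 0.07 F [ 0.4  0.  -0.2] w 0.697 t 14.93 q6 -1.2
```

```bash
python3 -m crank '[{"dx":0,"dy":0,"dz":0.1,"rx":0,"ry":0,"rz":0,"grip":0.4},{"dx":0,"dy":0,"dz":0.1,"rx":0,"ry":0,"rz":0,"grip":0.4},{"dx":0,"dy":0,"dz":0.1,"rx":0,"ry":0,"rz":0,"grip":0.4}]';python3 plan.py 0.4997 0.1695 0.07 75; python3 - <<'E'
from fit import *
im,d=arm.get_image("side"); cv2.imwrite("pics/side9.png",cv2.resize(im[220:370,290:420],None,fx=4,fy=4,interpolation=2)[:,:,::-1])
E
```

```text
time: 15.18
position: [0.4999, 0.1695, 0.0697]
orientation: [[-0.966, 0.258, 0.0], [0.258, 0.966, -0.001], [-0.001, -0.001, -1.0]]
ft_force: [-2.6, -1.6, 7.8]
gripper_width: 0.701
d cm [ 0.02 -0.   -0.03] r deg [-0.05  0.04  0.04] | pos [0.4999 0.1695 0.0697] yaw 75.04 tilt 0.06 F [-2.6 -1.6  7.8] w 0.701 t 15.18 q6 -1.2
```

View pics/side9.png

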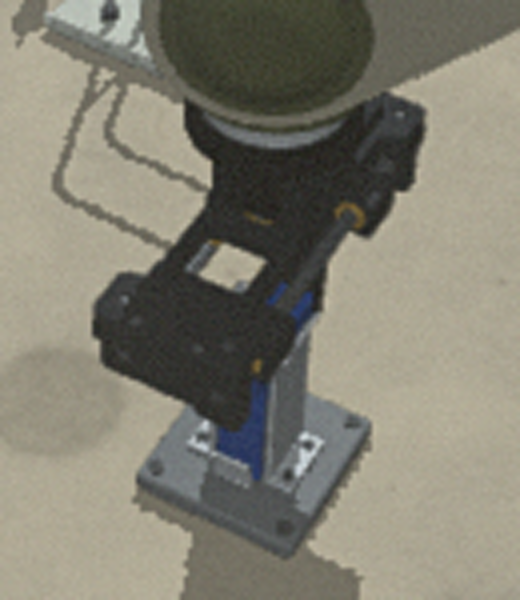

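Contact at TCP 0.0697 = 0.012 above the bench standing height: it is on the slot floor. Release and rise.

```bash
python3 -m crank '[{"dx":0,"dy":0,"dz":0,"rx":0,"ry":0,"rz":0,"grip":0.75},{"dx":0,"dy":0,"dz":0,"rx":0,"ry":0,"rz":0,"grip":0.85},{"dx":0,"dy":0,"dz":0,"rx":0,"ry":0,"rz":0,"grip":1},{"dx":0,"dy":0,"dz":0,"rx":0,"ry":0,"rz":0,"grip":1},{"dx":0,"dy":0,"dz":0,"rx":0,"ry":0,"rz":0,"grip":1}]';python3 -m crank '[{"dx":0,"dy":0,"dz":0,"rx":0,"ry":0,"rz":0,"grip":1},{"dx":0,"dy":0,"dz":-2,"rx":0,"ry":0,"rz":0,"grip":1},{"dx":0,"dy":0,"dz":-5,"rx":0,"ry":0,"rz":0,"grip":1},{"dx":0,"dy":0,"dz":-9,"rx":0,"ry":0,"rz":0,"grip":1},{"dx":0,"dy":0,"dz":-13,"rx":0,"ry":0,"rz":0,"grip":1}]';python3 plan.py 0.36 -0.02 0.25 75
```

```text
time: 15.65
position: [0.4998, 0.1695, 0.0696]
orientation: [[-0.966, 0.258, 0.0], [0.258, 0.966, -0.001], [-0.0, -0.001, -1.0]]
ft_force: [0.5, 0.3, 1.0]
gripper_width: 0.994
time: 16.07
position: [0.4991, 0.1696, 0.2007]
orientation: [[-0.966, 0.258, -0.001], [0.258, 0.966, -0.001], [0.001, -0.002, -1.0]]
ft_force: [0.8, 0.4, 1.1]
gripper_width: 1.0
d cm [  8.55 -21.92  -4.88] r deg [-0.09 -0.06  0.04] | pos [0.4991 0.1696 0.2007] yaw 75.04 tilt 0.11 F [0.8 0.4 1.1] w 1.0 t 16.07 q6 -1.2
```

```bash
python3 -m crank '[{"dx":2,"dy":-4,"dz":-2,"rx":0,"ry":0,"rz":0,"grip":1},{"dx":4,"dy":-8,"dz":-4,"rx":0,"ry":0,"rz":0,"grip":1},{"dx":6,"dy":-12,"dz":-5,"rx":0,"ry":0,"rz":0,"grip":1},{"dx":8,"dy":-16,"dz":-5,"rx":0,"ry":0,"rz":0,"grip":1},{"dx":8.5,"dy":-19,"dz":-5,"rx":0,"ry":0,"rz":0,"grip":1}]';python3 -m crank '[{"dx":0,"dy":0,"dz":0,"rx":0,"ry":0,"rz":0,"grip":1},{"dx":0,"dy":0,"dz":0,"rx":0,"ry":0,"rz":0,"grip":1},{"dx":0,"dy":0,"dz":0,"rx":0,"ry":0,"rz":0,"grip":1}]'; python3 - <<'E'
from fit import *
for n in("side","top"):
    im,d=arm.get_image(n); y,x=(220,290) if n=="side" else (220,210)
    cv2.imwrite(f"pics/{n}10.png",cv2.resize(im[y:y+150,x:x+130],None,fx=4,fy=4,interpolation=2)[:,:,::-1])
    cv2.imwrite(f"pics/{n}10f.png",im[:,:,::-1])
    C=cloud(n,d);im=im.astype(int)
    m=(im[...,2]>im[...,0]+40)&(im[...,2]>70)&(np.hypot(C[...,0]-.5,C[...,1]-.17)<.06)
    P=C[m&(C[...,2]>.09)]
    print(n,m.sum(),len(P),np.percentile(C[...,2][m],[1,50,97]),rect(P),np.median(P[:,2]))
    for q in("wash_bottle","purple_dropper","yellow_vial","roll_of_tape"):
        r=arm.tip_of(n,q); print(q,[(round(k["p"],2),np.round(k["position"],1).tolist(),np.round(atz(n,k["position"],0)[:2],3).tolist()) for k in r[:1]])
E
python3 plan.py 0.36 -0.02 0.25 75
```

```text
time: 16.48
position: [0.3716, 0.0163, 0.2514]
orientation: [[-0.967, 0.257, 0.0], [0.257, 0.967, -0.002], [-0.0, -0.002, -1.0]]
ft_force: [1.3, -1.5, 0.1]
gripper_width: 1.0
time: 16.73
position: [0.372, 0.0165, 0.2515]
orientation: [[-0.966, 0.257, 0.001], [0.257, 0.966, -0.001], [-0.001, -0.001, -1.0]]
ft_force: [-1.0, -0.2, 0.1]
gripper_width: 1.0
side 509 331 [0.0213935  0.0966402  0.09973577] (array([0.5003, 0.1704]), array([0.0633, 0.0237]), 75.1) 0.09764822419846153
wash_bottle [(0.63, [249.5, 408.4], [0.637, 0.373])]
purple_dropper [(0.56, [248.4, 292.0], [0.747, 0.117])]
yellow_vial [(0.7, [388.8, 406.2], [0.406, 0.304])]
roll_of_tape [(0.94, [397.1, 201.6], [0.489, -0.306])]
top 244 241 [0.09004903 0.09765928 0.10256369] (array([0.4991, 0.1683]), array([0.0618, 0.0234]), 75.0) 0.09769401442559844
wash_bottle [(0.7, [402.8, 239.6], [0.609, -0.172])]
purple_dropper [(0.56, [293.4, 188.7], [0.746, 0.117])]
yellow_vial [(0.65, [221.7, 321.0], [0.397, 0.301])]
roll_of_tape []
d cm [ 0.2  -3.83  0.13] r deg [-0.09  0.01  0.16] | pos [0.3717 0.0165 0.2513] yaw 75.16 tilt 0.09 F [ 0.  -0.2  0.1] w 0.998 t 17.23 q6 -1.58
```

View pics/side10.png

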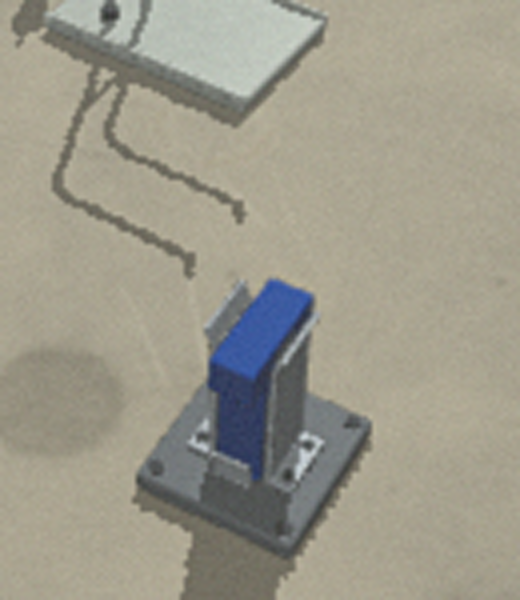

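View pics/top10.png

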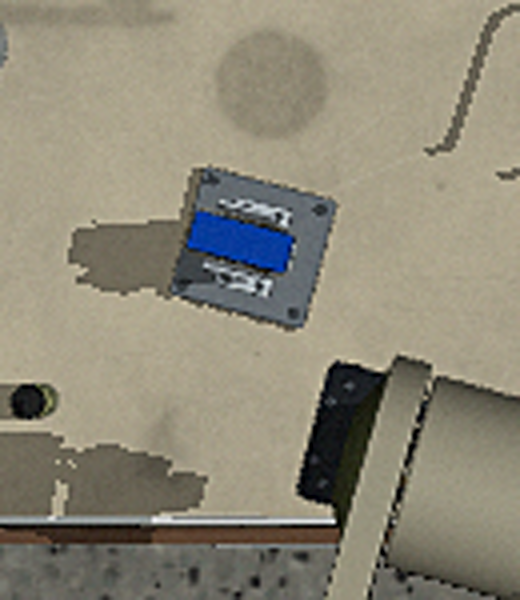

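The cassette stands seated and centred between the sheets. Its top is at z ≈ 0.098 (0.012 + 0.086), and the arm is clear.

```bash
python3 -c "
from bench import arm
print(arm.finish_job())"
```

```text
the job is handed in; nothing more can be done
None
```

I moved the blue cassette from the hooks to the grey holder, and it is seated on the slot floor. The job was handed in at about 17 s of the 56 s allowed; no verdict was reported.

- **Off the hooks:** I gripped it front and back between the pegs, raised it about 38 mm, and took it out forward.
- **On the bench:** I set it upright at about (0.441, 0.010) and let go. An image afterwards showed it standing there by itself.
- **Into the holder:** I took it by the two ends of its T and lowered it into the slot with no measurable contact until the floor. There the wrist read about 8 N, with the tool 12 mm higher than when it stood on the bench.

**Last checks, after release and with the arm clear:**
- **Position:** the cassette's centre agreed with the holder's measured centre to within about 1 mm in both cameras.
- **Height and angle:** its top was at z of about 0.098, as expected when seated. It was aligned with the holder to within about 0.5°.
- **Bystanders:** I saw no sign that any had moved, and the arm never went near them. Two top-camera detections failed at the end: the wash bottle was reported at the stand, a false match, and the roll of tape was not found. The side camera placed both within about 5 mm of where they started. The dropper bottle differed by about 13 mm in the side view but only about 3 mm in the top view, so I took that as detector error.

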